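Make up two felting kits

ROBOT

A 7-joint arm with a two-finger parallel gripper is mounted at the origin on the work surface. World frame = base frame: x ahead of the robot, y to its left, z up, the work surface at z = 0. Lengths are in m, angles in rad, forces in N, time in s.
With the tool pointing down it reaches from about 0.425 to 0.875 m from the base axis. Payload 4.7 kg.
Tool frame: the origin (TCP) lies at the very end of the fingers, on their centre line; the grasp point (between the pads) lies 19 mm behind it; z points along the fingers, y is the line along which they close (so a half turn about z gives the same grasp; the last joint's range is limited). The gripper opens to 87 mm and grips with 3 to 60 N. Pads are 19 mm wide; open, the fingers measure 117 mm over their backs; the gripper's body (75 mm by 190 mm) begins 51 mm behind the grasp point.
Start: joints at [-1.274, 0.321, -0.07, 1.45, 0.023, 1.371, -0.057], TCP at [0.181, 0.624, 0.223] pointing down, gripper open.
Joint ranges: [-2.86, 2.86], [-0.3, 2.09], [-1.38, 1.24], [0.06, 2.45], [-1.56, 4.7], [0.09, 2.05], [-2.69, 2.69]. Speed limits (rad/s): [2.57, 2.57, 3.14, 3.14, 3.14, 3.14, 3.14].

INTERFACE

Orientations are given as a unit quaternion [x, y, z, w].
In Python, from workcell import monitor, capture, camera_params, env gives the robot as it stands.
- The arm moves only by the shell command python3 -m inch 'ROWS' [OPENING]. ROWS is JSON, a list of rows, each a list of 6 numbers: the shift along the tool's x, y, z in m, then the turn, a rotation vector about the tool's x, y, z in degrees. A call has 1 to 20 rows; each row shifts and turns the commanded pose from where the row before left it, along the tool's axes as they then stand; what a row does not reach is not made up. A row lasts 1/8 s, in which the tool goes at most 62.5 mm and 10.7 degrees, less where a joint would pass 70% of its speed; a pose out of reach is approached as far as the arm can. A call with a gripper value outside its range is refused whole. OPENING is the opening, from 0 (shut) to 1 (fully open), set as the call begins (- or left out, the last holds). The fingers move at their own pace and stop on an object; the grip force is fixed at half the most. Time passes only in rows, so rows that do not move let the fingers close. It gives the time, the measured TCP pose, the force, the opening and the grip force at its end, in the units of the state.
- monitor.observe(): the state, without advancing time (a new reading comes with each control period).
- capture(name): name is "scene" or "top" or "wrist"; returns the picture (480x640x3 uint8, red, green, blue); there is no depth.
- camera_params(name): a dict with "fx", "fy", "cx", "cy" (pixels), "pose" (4x4, takes a point from camera to world coordinates). Camera axes: x right, y down, z forward; pixel columns grow to the right and rows downward; lengths in m; the calibration is good to about 2 mm. The wrist camera is an equidistant fisheye: a pixel r from the principal point sees the ray r / f radians off the axis. A picture is of the moment at which its call begins: read the wrist's pose just before it. camera_params takes no time and is no camera call; for the wrist camera it gives the pose at the moment of the call.
- env.hand_in(): hands the job in; it is judged then, once.
The state is a dict: "time_s": time; "joints": joint angles; "dq": joint speeds; "effort": joint torques, N m; "eef_pos": TCP position; "ee_rot": TCP orientation; "contact_force": force on the tool from outside, world axes, zero at the start; "wrist_torque": the same for the moment, N m; "finger_gap": opening from 0.0 (shut) to 1.0 (fully open); "grasp_force": force on a finger pad.
Only numpy, scipy, OpenCV 4.12 (cv2) and the standard library are available. Lean on these libraries where they do the work, as an engineer would, in place of code of your own. Each camera call takes 0.05 s, during which the arm holds its last target. There are 200 camera calls.

TASK

Make up the two felting kits from the stock. Blue tray: the green soap in the cork-floored compartment, the orange tin in the middle one and the wooden rubber in the last; white tray: the tan soap in the cork-floored compartment and the yellow tin in the other. Everything stands upright and flat on the floor of its compartment, and the rose soap and the purple tin stay where they are.

Things in the scene. Friction and masses are not known exactly. Their poses are not given: they have to be found in the camera images.
- blue_tray: Blue open tray fixed to the table, 70 (x) x 202 (y) x 16 mm, three square compartments in a row, centres at y = +66, 0, -66. That at +66 has a brown cork floor, the others are blue. Compartments 62 x 62 inside, walls and partitions 4 thick, rim 16 and floor top 4 above the table. Origin: centre of its underside; y along the row, x across it, z up.
- white_tray: White open tray fixed to the table, 70 (x) x 136 (y) x 16 mm, two square compartments, centres at y = +33, -33. That at +33 has a brown cork floor, the other is white. Compartments 62 x 62 inside, walls and partitions 4 thick, rim 16 and floor top 4 above the table. Origin: centre of its underside; y along the row, x across it, z up.
- green_soap: Olive-green bar of soap, a block 44 x 44 x 46 mm high with upright sides and a stamped top, about 90 g. Origin at the centre of its underside, z up through its top. x and y are square to its sides. It stands on the table somewhere in the arc of stock beyond the trays.
- tan_soap: Tan (light brown) bar of soap, a block 44 x 44 x 46 mm high with upright sides and a stamped top, about 90 g. Origin at the centre of its underside, z up through its top. x and y are square to its sides. It stands on the table somewhere in the arc of stock beyond the trays.
- rose_soap: Rose-pink bar of soap, a block 44 x 44 x 46 mm high with upright sides and a stamped top, about 90 g. Origin at the centre of its underside, z up through its top. x and y are square to its sides. It stands on the table somewhere in the arc of stock beyond the trays. A spare: it stays where it is.
- orange_tin: Orange lidded dye tin, a straight cylinder 44 in diameter and 48 mm high with a small bare-metal spot in the middle of its lid, about 80 g. Origin at the centre of its underside, z up through its top. It stands on the table somewhere in the arc of stock beyond the trays.
- yellow_tin: Yellow lidded dye tin, a straight cylinder 44 in diameter and 48 mm high with a small bare-metal spot in the middle of its lid, about 80 g. Origin at the centre of its underside, z up through its top. It stands on the table somewhere in the arc of stock beyond the trays.
- purple_tin: Dark purple lidded dye tin, a straight cylinder 44 in diameter and 48 mm high with a small bare-metal spot in the middle of its lid, about 80 g. Origin at the centre of its underside, z up through its top. It stands on the table somewhere in the arc of stock beyond the trays. A spare: it stays where it is.
- wooden_rubber: Turned wooden felt rubber: a round foot 44 in diameter and 16 mm high, a thin neck 18 in diameter, and on top a straight round knob 30 in diameter from 28 to 52 above its underside; about 60 g. Origin at the centre of its underside, z up through its top. It stands on its foot somewhere in the arc of stock beyond the trays.
Things that resemble listed ones, but are neither listed nor needed, are in the scene too. Leave any turquoise look-alike of the orange_tin alone.

How it is judged:
By the outcome, as a careful person would: the job done as asked, in the order asked, and still so for the second after the job is handed in, with the robot touching nothing.
It also fails if it takes over 112 s, if anything falls off the work surface, if the arm or the gripper's body presses on something with over 40 N, if the wrist force passes 120 N, or if a joint passes its speed limit or range.

## Working session

There is one attempt and no reset: what is moved stays moved. The work goes in short steps, Python scripts to look and compute and a shell command to move; the robot and the scene stay as the last step left them, time stands still between calls to the robot, and variables do not carry over. Pictures are saved under pics/ and viewed, at most 14 in all, crops included, and the job is handed in when it is done.

```bash
ls; mkdir -p pics
python3 - <<'E'
from workcell import monitor,capture,camera_params
import cv2,numpy as np
print({k:np.round(v,3).tolist() for k,v in monitor.observe().items()})
for n in("scene","top"):
    p=camera_params(n);print(n,p["fx"],p["cx"],p["cy"],np.round(p["pose"],3).tolist())
    cv2.imwrite(f"pics/{n}0.png",capture(n)[:,:,::-1])
p=camera_params("wrist");print(p["fx"],p["cx"],p["cy"],np.round(p["pose"],3).tolist())
E
```

```text
pics
{'time_s': 0.0, 'joints': [-1.274, 0.322, -0.07, 1.452, 0.023, 1.371, -0.057], 'dq': [-0.0, 0.001, -0.001, 0.001, -0.0, -0.001, 0.002], 'effort': [-0.0, -49.128, -0.404, -31.254, -0.064, 0.044, 0.0], 'eef_pos': [0.181, 0.624, 0.221], 'ee_rot': [0.141, 0.99, -0.001, -0.0], 'contact_force': [0.159, -0.576, -0.465], 'wrist_torque': [-0.002, 0.028, -0.024], 'grasp_force': 0.0, 'finger_gap': 0.999}
scene 505.4080936134609 311.2657999184698 244.82348875269136 [[-0.533, 0.471, -0.703, 1.526], [0.846, 0.292, -0.446, 0.586], [-0.006, -0.832, -0.554, 0.743], [0.0, 0.0, 0.0, 1.0]]
top 484.72229547838947 320.3285552261969 237.3517292462299 [[-0.02, -0.991, 0.136, 0.485], [-0.999, 0.016, -0.03, 0.018], [0.027, -0.136, -0.99, 1.004], [0.0, 0.0, 0.0, 1.0]]
371.64829954431775 320.97725864967373 233.5898273527888 [[0.277, 0.918, 0.284, 0.103], [0.961, -0.265, -0.083, 0.646], [-0.001, 0.295, -0.955, 0.384], [0.0, 0.0, 0.0, 1.0]]
```

View pics/top0.png

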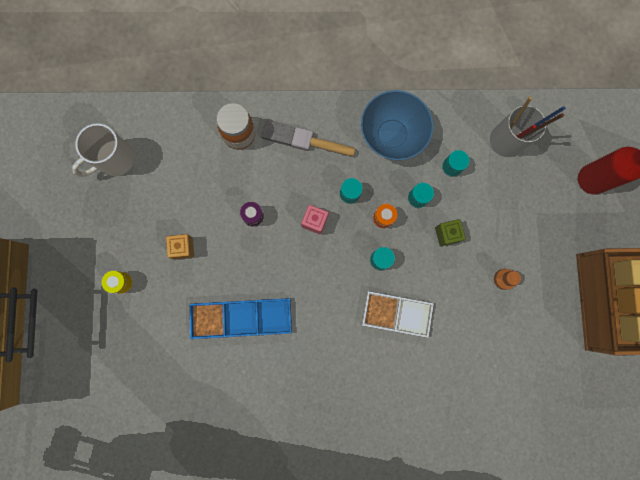

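View pics/scene0.png

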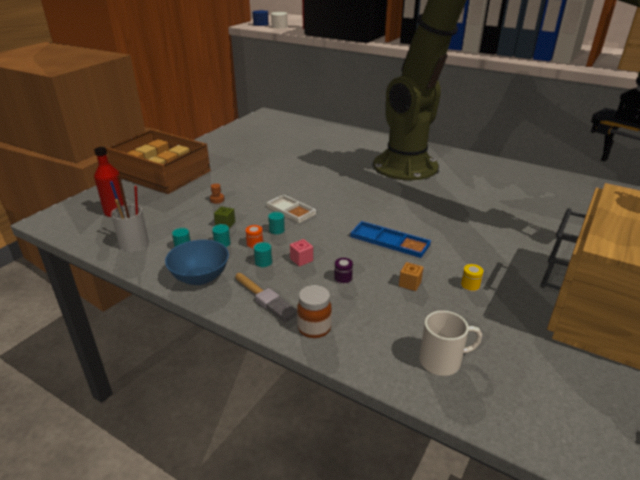

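Top view: yellow tin (113,282), tan soap (178,246), purple tin (251,213), rose soap (315,218), orange tin (386,215), green soap (452,233), rubber (508,279). The blue tray's cork is at (208,320), the white tray's at (381,311).

Possible mix-ups:
- Orange tin: turquoise tins at (351,190), (421,195), (457,162), (383,258), and the jar at (235,125).
- Tan soap: rose soap, and the box of blocks at (620,300).
- Rubber: the knife handle at (335,147).

My choices by description are the pixels in the first list. I'll check them in one close crop.

```bash
cat > h.py <<'E'
import cv2,numpy as np
from workcell import monitor,capture,camera_params
def ray(n,u,v,p=None):
    p=p or camera_params(n);P=np.array(p["pose"])
    x,y=(u-p["cx"])/p["fx"],(v-p["cy"])/p["fy"]
    if n=="wrist":
        r=np.hypot(x,y);s=np.sin(r)/max(r,1e-9);d=np.array([x*s,y*s,np.cos(r)])
    else: d=np.array([x,y,1.])
    return P[:3,3],P[:3,:3]@d
def plane(n,u,v,z,p=None):
    o,d=ray(n,u,v,p);return o+d*(z-o[2])/d[2]
def mask(img,lo,hi):
    return cv2.inRange(cv2.cvtColor(img,cv2.COLOR_RGB2HSV),np.array(lo),np.array(hi))
E
python3 - <<'E'
from h import *
im=cv2.imread("pics/top0.png")
c=[cv2.resize(im[v-25:v+25,u-25:u+25],None,fx=4,fy=4,interpolation=cv2.INTER_CUBIC) for u,v in[(452,233),(386,215),(508,279),(178,246),(113,282),(383,311)]]
cv2.imwrite("pics/crop.png",np.vstack([np.hstack(c[:3]),np.hstack(c[3:])]))
for k,(u,v,z) in dict(green=(452,231,.046),orange=(387,214,.048),rubber=(514,278,.052),tan=(178,245,.046),yellow=(113,282,.048),rose=(315,217,.046),purple=(251,212,.048),t1=(351,188,.048),t2=(421,193,.048),t3=(383,257,.048)).items(): print(k,np.round(plane("top",u,v,z),3))
# trays: outlines by mask
g=cv2.cvtColor(im,cv2.COLOR_BGR2RGB)
m=mask(g,(100,150,60),(125,255,255))|mask(g,(5,80,60),(18,255,255));m[:290]=0;m[345:]=0;m[:,:185]=0;m[:,300:]=0
w=mask(g,(0,0,165),(180,60,255));w[:288]=0;w[345:]=0;w[:,:355]=0;w[:,440:]=0
for mm in(m,w):
    pts=cv2.findNonZero(mm);b=cv2.boxPoints(cv2.minAreaRect(pts));q=np.array([plane("top",*x,.016) for x in b])
    print(np.round(q,3).tolist(),np.round(q.mean(0),4),[round(np.linalg.norm(q[i]-q[i-1]),3) for i in(0,1)])
E
```

```text
green [ 0.624 -0.276  0.046]
orange [ 0.661 -0.146  0.048]
rubber [ 0.527 -0.393  0.052]
tan [0.605 0.27  0.046]
yellow [0.534 0.394 0.048]
rose [ 0.657 -0.001  0.046]
purple [0.669 0.127 0.048]
t1 [ 0.715 -0.075  0.048]
t2 [ 0.703 -0.217  0.048]
t3 [ 0.574 -0.135  0.048]
[[0.49, 0.256, 0.016], [0.498, 0.054, 0.016], [0.428, 0.05, 0.016], [0.421, 0.251, 0.016]] [0.4594 0.1527 0.016 ] [np.float64(0.069), np.float64(0.202)]
[[0.441, -0.091, 0.016], [0.508, -0.106, 0.016], [0.481, -0.24, 0.016], [0.414, -0.224, 0.016]] [ 0.4609 -0.1653  0.016 ] [np.float64(0.135), np.float64(0.069)]
```

View pics/crop.png

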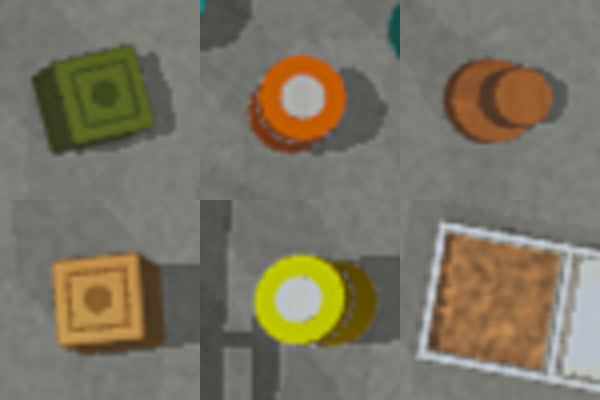

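The crop confirms the choices: green soap, orange tin with its metal spot, rubber with its knob to the right, tan soap, yellow tin, and cork at the left end of the white tray. The measured tray outlines (202x69 and 135x69 mm) match the given sizes. Next I'll get the soap yaws and refined centres, plus a helper for the shifts.

```bash
cat >> h.py <<'E'
from scipy.spatial.transform import Rotation as R
def go(x,y,z,yaw):
    """print turn (deg) that brings tool y to world yaw (mod 180) and tool down; then shift in the axes after the turn"""
    s=monitor.observe();p=np.array(s["eef_pos"]);C=R.from_quat(s["ee_rot"])
    az=np.degrees(np.arctan2(y,x));yaw=az+(yaw-az+90)%180-90
    a=np.radians(yaw);ty=np.array([np.cos(a),np.sin(a),0]);tz=np.array([0,0,-1.]);T=R.from_matrix(np.stack([np.cross(ty,tz),ty,tz],1))
    print("t",round(s["time_s"],2),"at",np.round(p,4),"j7",round(s["joints"][6],2),"gap",round(s["finger_gap"],3),"turn",np.round((C.inv()*T).as_rotvec(degrees=True),1),"shift",np.round(1000*T.inv().apply(np.array([x,y,z])-p),1))
E
python3 - <<'E'
from h import *
g=cv2.cvtColor(cv2.imread("pics/top0.png"),cv2.COLOR_BGR2RGB)
for k,(u,v,z) in dict(green=(453,231.25,.046),orange=(386.5,214.25,.048),rubber=(513.75,278.25,.052),tan=(177.25,245.5,.046),yellow=(112.75,281.75,.048)).items(): print(k,np.round(plane("top",u,v,z),4))
for k,(u,v),lo,hi in [("green",(452,232),(30,100,75),(50,255,255)),("tan",(178,246),(8,60,165),(25,255,255))]:
    m=mask(g,lo,hi);k2=np.zeros_like(m);k2[v-20:v+20,u-20:u+20]=m[v-20:v+20,u-20:u+20]
    b=cv2.boxPoints(cv2.minAreaRect(cv2.findNonZero(k2)));q=np.array([plane("top",*x,.046) for x in b])
    e=q[1]-q[0];print(k,np.round(q.mean(0),4),[round(np.linalg.norm(q[i]-q[i-1]),3) for i in(0,1)],"yaw mod90",np.degrees(np.arctan2(e[1],e[0]))%90)
go(.5,.3,.22,-12);go(.6235,-.2765,.12,-12)
E
```

```text
green [ 0.6239 -0.2784  0.046 ]
orange [ 0.6602 -0.145   0.048 ]
rubber [ 0.527  -0.3924  0.052 ]
tan [0.6041 0.2719 0.046 ]
yellow [0.5349 0.3943 0.048 ]
green [ 0.6239 -0.2773  0.046 ] [np.float64(0.043), np.float64(0.042)] yaw mod90 13.110514881906767
tan [0.6043 0.2728 0.046 ] [np.float64(0.041), np.float64(0.041)] yaw mod90 2.9764340983769983
t 0.1 at [0.1813 0.6237 0.2216] j7 -0.06 gap 0.998 turn [-0.1  0.1 85.8] shift [-250.3  379.     1.6]
t 0.1 at [0.1813 0.6237 0.2216] j7 -0.06 gap 0.998 turn [-0.1  0.1 85.8] shift [-788.6  619.7  101.6]
```

```bash
python3 -m inch '[[0,0,0,0,0,10.1],[0,0,0,0,0,10.1],[0,0,0,0,0,10.2],[0,0,0,0,0,10.2],[0,0,0,0,0,10.1],[0,0,0,0,0,10.1],[-0.054,0.024,0,0,0,0],[-0.054,0.024,0,0,0,0],[-0.054,0.024,0,0,0,0],[-0.054,0.024,0,0,0,0],[-0.054,0.024,0,0,0,0],[-0.054,0.024,0,0,0,0],[-0.054,0.024,0,0,0,0],[-0.054,0.024,0,0,0,0],[-0.053,0.023,0,0,0,0]]' 0.85
python3 - <<'E'
from h import *
go(.6239,-.2777,.14,13)
E
```

```text
time_s: 1.98
eef_pos: [0.5007, 0.1982, 0.2224]
ee_rot: [0.623, 0.783, 0.0, -0.0]
contact_force: [1.3, -0.1, -0.0]
finger_gap: 0.847
grasp_force: 0.0
t 1.98 at [0.5007 0.1982 0.2224] j7 -0.17 gap 0.847 turn [-0. -0. -0.] shift [-491.4   13.    82.4]
```

```bash
python3 -m inch '[[-0.055,0.0015,0,0,0,0],[-0.055,0.0015,0,0,0,0],[-0.055,0.0015,0,0,0,0],[-0.055,0.0015,0,0,0,0],[-0.055,0.0015,0.01,0,0,0],[-0.055,0.0015,0.018,0,0,0],[-0.055,0.0015,0.018,0,0,0],[-0.055,0.0015,0.018,0,0,0],[-0.051,0.001,0.018,0,0,0],[0,0,0,0,0,0],[0,0,0,0,0,0]]'
python3 - <<'E'
from h import *
go(.6239,-.2777,.016,13)
p=camera_params("wrist");im=capture("wrist");cv2.imwrite("pics/w1.png",im[:,:,::-1])
m=mask(im,(28,90,60),(50,255,255));n,l,s,c=cv2.connectedComponentsWithStats(m)
for i in range(1,n):
    if s[i,4]>300: print(s[i],c[i],plane("wrist",*c[i],.046,p))
E
```

```text
time_s: 3.35
eef_pos: [0.6229, -0.2749, 0.1399]
ee_rot: [0.623, 0.783, 0.0, -0.001]
contact_force: [-0.3, 0.6, 0.0]
finger_gap: 0.849
grasp_force: 0.0
t 3.35 at [ 0.6229 -0.2749  0.1399] j7 0.84 gap 0.849 turn [-0.  -0.1 -0. ] shift [ -3.    0.3 123.9]
[ 295  199   60   68 3899] [323.81738907 232.85611695] [ 0.62455572 -0.27257478  0.046     ]
```

View pics/w1.png

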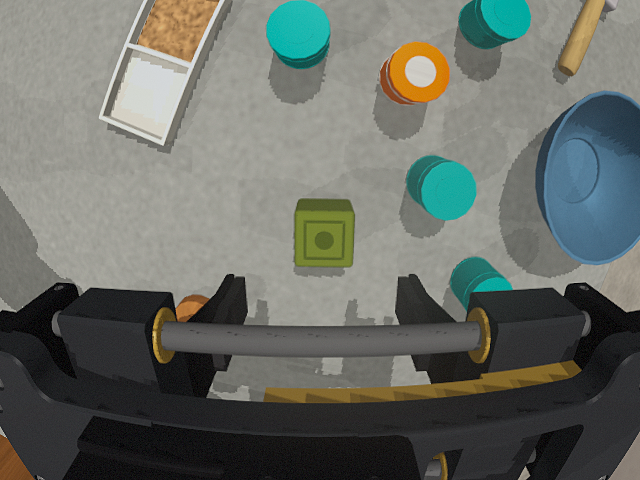

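The soap sits square between the fingers, with its top centre at (324,240), which agrees with the top-view estimate. Descending to grasp.

```bash
python3 -m inch '[[-0.003,0,0.03,0,0,0],[0,0,0.03,0,0,0],[0,0,0.03,0,0,0],[0,0,0.02,0,0,0],[0,0,0.012,0,0,0],[0,0,0,0,0,0]]'; python3 -m inch '[[0,0,0,0,0,0],[0,0,0,0,0,0],[0,0,0,0,0,0],[0,0,0,0,0,0]]' 0.3;  python3 - <<'E'
from h import *
go(.4568,.2187,.12,2.3)
E
```

```text
time_s: 4.15
eef_pos: [0.6238, -0.2778, 0.0183]
ee_rot: [0.622, 0.783, 0.0, -0.0]
contact_force: [-0.9, -0.1, 0.3]
finger_gap: 0.853
grasp_force: 0.0
time_s: 4.65
eef_pos: [0.6241, -0.2785, 0.019]
ee_rot: [0.623, 0.783, 0.0, 0.0]
contact_force: [0.6, 0.5, 1.6]
finger_gap: 0.502
grasp_force: 30.0
t 4.65 at [ 0.6241 -0.2785  0.019 ] j7 0.9 gap 0.502 turn [ 0.   0.  10.7] shift [ 503.5 -147.2 -101. ]
```

```bash
python3 -m inch '[[0,0,-0.03,0,0,0],[0,0,-0.04,0,0,0],[0,0,-0.03,0,0,5],[0.03,-0.0085,0,0,0,5.7],[0.05,-0.0145,0,0,0,0],[0.055,-0.016,0,0,0,0],[0.055,-0.016,0,0,0,0],[0.055,-0.016,0,0,0,0],[0.055,-0.016,0,0,0,0],[0.055,-0.016,0,0,0,0],[0.055,-0.016,0,0,0,0],[0.052,-0.016,0,0,0,0],[0.03,-0.009,0,0,0,0],[0.01,-0.003,0,0,0,0],[0,0,0,0,0,0],[0,0,0,0,0,0]]';  python3 - <<'E'
from h import *
go(.4568,.2187,.0225,2.3)
p=camera_params("wrist");im=capture("wrist");cv2.imwrite("pics/w2.png",im[:,:,::-1])
E
```

```text
time_s: 6.65
eef_pos: [0.4547, 0.2142, 0.1186]
ee_rot: [0.694, 0.72, -0.0, 0.0]
contact_force: [-0.5, 0.8, -0.4]
finger_gap: 0.505
grasp_force: 30.0
t 6.65 at [0.4547 0.2142 0.1186] j7 -0.41 gap 0.505 turn [ 0.   0.  -0.2] shift [ 4.5  2.3 96.1]
```

View pics/w2.png

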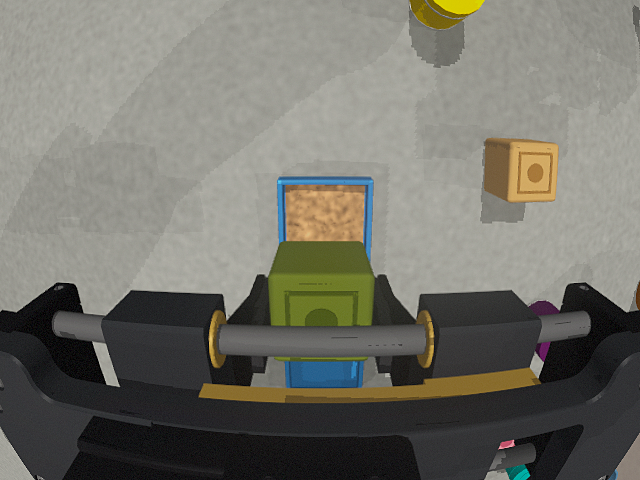

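The soap is held square over the cork compartment. The tray's end corners are at (278,178) and (373,178), so I'll check them against the estimate.

Run:
```python
from h import *
for u in(278,373): print(plane("wrist",u,178,.016))
a=np.radians(2.3);c=np.array([.4594,.1527]);ty=np.array([-np.sin(a),np.cos(a)]);tx=np.array([np.cos(a),np.sin(a)])
for s in(-1,1):print(c+.101*ty+s*.035*tx)
```

```text
[0.42240399 0.2536     0.016     ]
[0.49103828 0.25633649 0.016     ]
[0.42037489 0.25221402]
[0.49031849 0.25502325]
```

```bash
python3 -m inch '[[0.005,0.003,0.02,0,0,0],[0,0,0.03,0,0,0],[0,0,0.025,0,0,0],[0,0,0.013,0,0,0],[0,0,0.0045,0,0,0],[0,0,0.002,0,0,0],[0,0,0,0,0,0]]'; python3 -m inch '[[0,0,0,0,0,0],[0,0,0,0,0,0],[0,0,0,0,0,0]]' 0.7;python3 -m inch '[[0,0,-0.02,0,0,0],[0,0,-0.05,0,0,0],[0,0,-0.05,0,0,0],[0,0,0,0,0,0]]'
python3 - <<'E'
from h import *
go(.6602,-.145,.14,87)
p=camera_params("wrist");im=capture("wrist");cv2.imwrite("pics/w3.png",im[:,:,::-1])
m=mask(im,(28,90,60),(50,255,255));n,l,s,c=cv2.connectedComponentsWithStats(m)
for i in range(1,n):
    if s[i,4]>300: print(s[i],c[i],plane("wrist",*c[i],.05,p))
E
```

```text
time_s: 7.58
eef_pos: [0.4572, 0.2215, 0.0248]
ee_rot: [0.693, 0.721, 0.001, 0.0]
contact_force: [0.4, 0.4, -0.3]
finger_gap: 0.505
grasp_force: 30.0
time_s: 7.95
eef_pos: [0.4568, 0.2214, 0.0243]
ee_rot: [0.693, 0.721, 0.0, -0.0]
contact_force: [0.4, 0.2, 0.2]
finger_gap: 0.686
grasp_force: 0.0
time_s: 8.45
eef_pos: [0.4594, 0.2228, 0.1483]
ee_rot: [0.693, 0.721, 0.004, 0.0]
contact_force: [0.5, 0.8, -0.9]
finger_gap: 0.704
grasp_force: 0.0
t 8.45 at [0.4594 0.2228 0.1483] j7 -0.42 gap 0.704 turn [ 0.  -0.6 95.3] shift [219.8 356.8   8.3]
[ 406    0   56   36 1073] [434.01491146  17.9888164 ] [0.53459463 0.38770247 0.05      ]
[ 288  196   59   66 3748] [316.63207044 228.8244397 ] [0.45707144 0.22679545 0.05      ]
```

```bash
python3 -m inch '[[0,0,0,0,0,-9],[0,0,0,0,0,-9],[-0.03,0.005,0,0,0,0],[-0.055,0.008,0,0,0,0],[-0.055,0.008,0,0,0,0],[-0.055,0.008,0,0,0,0],[-0.055,0.008,0,0,0,0],[-0.055,0.009,0,0,0,0],[-0.055,0.009,0,0,0,0],[-0.035,0.006,0.01,0,0,0],[-0.015,0.002,0.01,0,0,0],[-0.004,0,0.005,0,0,0],[0,0,0,0,0,0],[0,0,0,0,0,0]]' 0.75;  python3 - <<'E'
from h import *
go(.6602,-.145,.018,20)
p=camera_params("wrist");im=capture("wrist");cv2.imwrite("pics/w4.png",im[:,:,::-1])
m=mask(im,(0,0,190),(180,50,255));n,l,s,c=cv2.connectedComponentsWithStats(m)
for i in range(1,n):
    if s[i,4]>100: print(s[i],c[i],plane("wrist",*c[i],.048,p))
E
```

```text
time_s: 10.25
eef_pos: [0.6595, -0.1432, 0.1194]
ee_rot: [0.571, 0.821, 0.001, -0.0]
contact_force: [-0.1, 0.3, 0.7]
finger_gap: 0.751
grasp_force: 0.0
t 10.25 at [ 0.6595 -0.1432  0.1194] j7 0.79 gap 0.751 turn [ 0.1 -0.1  0.4] shift [ -1.9   0.  101.4]
[  41   85  111  177 4714] [ 87.92872295 192.67331353] [ 0.48494352 -0.16600344  0.048     ]
[308 234  33  31 793] [324.15510719 248.6519546 ] [ 0.66235085 -0.14456351  0.048     ]
```

View pics/w4.png

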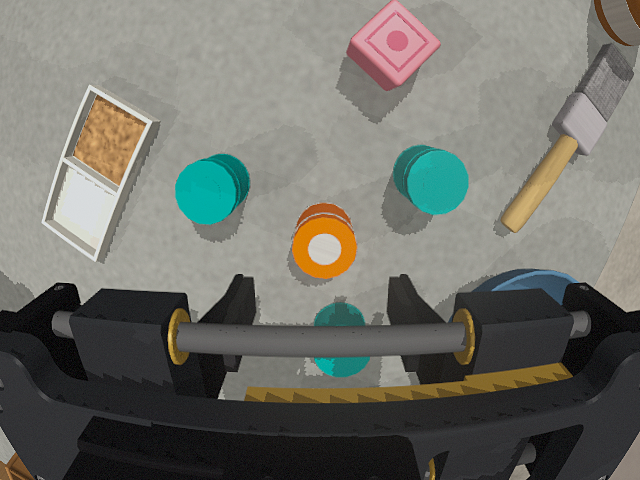

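The orange tin is centred between the fingers at (324,249), and its spot is within 2 mm of the estimate. The turquoise tins are clear of the finger paths. Grasping.

```bash
python3 -m inch '[[-0.002,0.001,0.025,0,0,0],[0,0,0.03,0,0,0],[0,0,0.025,0,0,0],[0,0,0.015,0,0,0],[0,0,0.006,0,0,0],[0,0,0,0,0,0]]'; python3 -m inch '[[0,0,0,0,0,0],[0,0,0,0,0,0],[0,0,0,0,0,0],[0,0,0,0,0,0]]' 0.3;  python3 - <<'E'
from h import *
go(.46,.1535,.12,2.3)
E
```

```text
time_s: 11.05
eef_pos: [0.6613, -0.1466, 0.0185]
ee_rot: [0.571, 0.821, 0.0, 0.0]
contact_force: [-0.1, 0.5, -0.0]
finger_gap: 0.75
grasp_force: 0.0
time_s: 11.55
eef_pos: [0.6615, -0.1467, 0.0186]
ee_rot: [0.571, 0.821, 0.0, 0.0]
contact_force: [0.4, -0.0, 2.9]
finger_gap: 0.501
grasp_force: 30.0
t 11.55 at [ 0.6615 -0.1467  0.0186] j7 0.84 gap 0.501 turn [ 0.1  0.  18. ] shift [ 308.  -189.2 -101.4]
```

```bash
python3 -m inch '[[0,0,-0.03,0,0,0],[0,0,-0.04,0,0,0],[0,0,-0.03,0,0,9],[0,0,0,0,0,9],[0.03,-0.019,0,0,0,0],[0.045,-0.028,0,0,0,0],[0.045,-0.028,0,0,0,0],[0.045,-0.028,0,0,0,0],[0.045,-0.028,0,0,0,0],[0.045,-0.027,0,0,0,0],[0.035,-0.021,0,0,0,0],[0.015,-0.009,0,0,0,0],[0.003,-0.001,0,0,0,0],[0,0,0,0,0,0],[0,0,0,0,0,0]]';  python3 - <<'E'
from h import *
go(.46,.1535,.0235,2.3)
E
```

```text
time_s: 13.42
eef_pos: [0.4605, 0.1522, 0.1181]
ee_rot: [0.694, 0.72, -0.0, 0.0]
contact_force: [-0.1, -0.3, -0.7]
finger_gap: 0.5
grasp_force: 30.0
t 13.43 at [0.4605 0.1522 0.1181] j7 -0.29 gap 0.5 turn [ 0.   0.  -0.1] shift [ 1.3 -0.4 94.6]
```

```bash
python3 -m inch '[[0.001,0,0.02,0,0,0],[0,0,0.03,0,0,0],[0,0,0.025,0,0,0],[0,0,0.013,0,0,0],[0,0,0.005,0,0,0],[0,0,0.002,0,0,0],[0,0,0,0,0,0]]'; python3 -m inch '[[0,0,0,0,0,0],[0,0,0,0,0,0],[0,0,0,0,0,0]]' 0.7;python3 -m inch '[[0,0,-0.02,0,0,0],[0,0,-0.05,0,0,0],[0,0,-0.05,0,0,0],[0,0,0,0,0,0]]'
python3 - <<'E'
from h import *
go(.527,-.3924,.14,5)
p=camera_params("wrist");im=capture("wrist");cv2.imwrite("pics/w5.png",im[:,:,::-1])
E
```

```text
time_s: 14.3
eef_pos: [0.4603, 0.1547, 0.0237]
ee_rot: [0.693, 0.721, 0.001, 0.0]
contact_force: [-0.4, 0.4, -0.6]
finger_gap: 0.5
grasp_force: 30.0
time_s: 14.68
eef_pos: [0.4599, 0.1546, 0.0233]
ee_rot: [0.693, 0.721, 0.0, 0.0]
contact_force: [-0.8, 0.4, 0.6]
finger_gap: 0.684
grasp_force: 0.0
time_s: 15.18
eef_pos: [0.4625, 0.1558, 0.1469]
ee_rot: [0.693, 0.721, 0.004, 0.0]
contact_force: [-0.3, 0.6, -0.1]
finger_gap: 0.702
grasp_force: 0.0
t 15.18 at [0.4625 0.1558 0.1469] j7 -0.32 gap 0.702 turn [ 0.4 -0.3 -2.7] shift [-551.7   16.5    6.9]
```

View pics/w5.png

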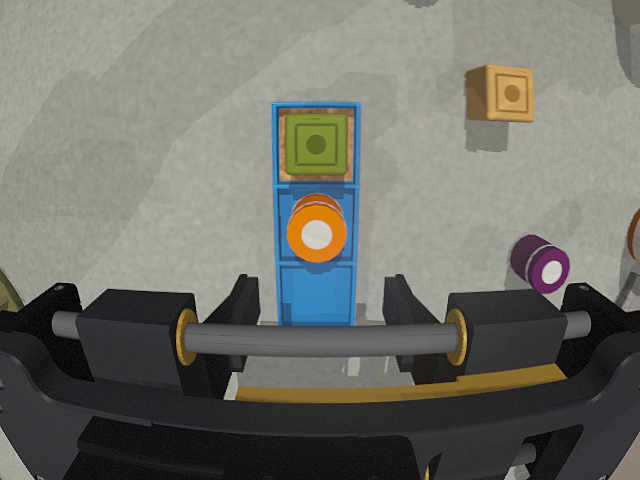

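The green soap (316,145) and orange tin (317,235) stand flat in their compartments. Next the rubber.

```bash
python3 -m inch '[[-0.03,0.002,0,0,0,0],[-0.055,0.004,0,0,0,0],[-0.055,0.004,0,0,0,0],[-0.055,0.004,0,0,0,0],[-0.055,0.004,0,0,0,0],[-0.055,0.004,0,0,0,0],[-0.055,0.004,0,0,0,0],[-0.055,0.004,0,0,0,0],[-0.055,0.005,0,0,0,0],[-0.045,0.004,0,0,0,0],[-0.025,0.002,0,0,0,0],[-0.011,0.001,0,0,0,0],[0,0,0,0,0,0],[0,0,0,0,0,0]]';  python3 - <<'E'
from h import *
go(.527,-.3924,.021,2.3)
p=camera_params("wrist");im=capture("wrist");cv2.imwrite("pics/w6.png",im[:,:,::-1])
E
```

```text
time_s: 16.98
eef_pos: [0.5242, -0.3927, 0.1426]
ee_rot: [0.692, 0.722, 0.001, -0.001]
contact_force: [0.1, 0.3, 0.5]
finger_gap: 0.701
grasp_force: 0.0
t 16.98 at [ 0.5242 -0.3927  0.1426] j7 1.0 gap 0.701 turn [-0.  -0.1  0.1] shift [  0.2   2.8 121.6]
```

View pics/w6.png

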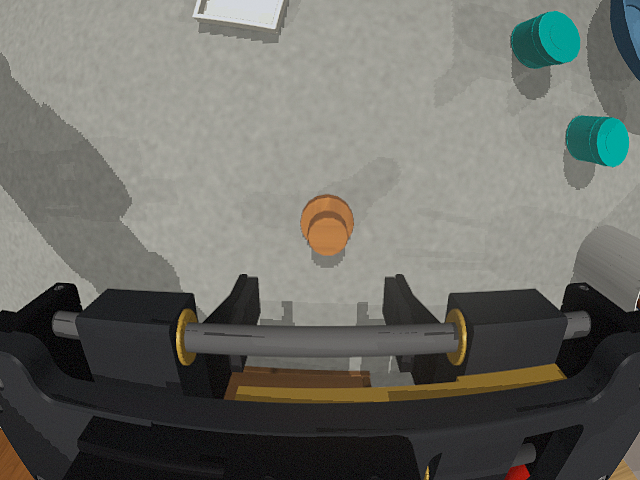

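The knob is at (327,236). The box edge at (300,380) and the bottle at (515,470) are beyond the gripper's reach here.

Run:
```python
from h import *
q=plane("wrist",327,236,.052);print(q);go(q[0],q[1],.021,2.3)
```

```text
[ 0.52900821 -0.39189228  0.052     ]
t 17.02 at [ 0.5244 -0.3926  0.1428] j7 1.0 gap 0.697 turn [ 0.  -0.1  0.1] shift [  0.6   4.6 121.8]
```

```bash
python3 -m inch '[[0,0.004,0.03,0,0,0],[0,0,0.035,0,0,0],[0,0,0.03,0,0,0],[0,0,0.018,0,0,0],[0,0,0.007,0,0,0],[0,0,0,0,0,0]]'; python3 -m inch '[[0,0,0,0,0,0],[0,0,0,0,0,0],[0,0,0,0,0,0],[0,0,0,0,0,0]]' 0.15;  python3 - <<'E'
from h import *
go(.463,.0875,.12,2.3)
E
```

```text
time_s: 17.77
eef_pos: [0.5282, -0.3942, 0.0235]
ee_rot: [0.693, 0.721, 0.0, 0.0]
contact_force: [-0.5, 0.2, -0.2]
finger_gap: 0.701
grasp_force: 0.0
time_s: 18.27
eef_pos: [0.528, -0.3943, 0.0233]
ee_rot: [0.693, 0.721, 0.0, 0.0]
contact_force: [0.0, 0.6, 1.2]
finger_gap: 0.338
grasp_force: 30.2
t 18.27 at [ 0.528  -0.3943  0.0233] j7 1.06 gap 0.338 turn [0. 0. 0.] shift [484.  -45.7 -96.7]
```

```bash
python3 -m inch '[[0,0,-0.03,0,0,0],[0,0,-0.04,0,0,0],[0,0,-0.03,0,0,0],[0.03,-0.003,0,0,0,0],[0.055,-0.005,0,0,0,0],[0.055,-0.005,0,0,0,0],[0.055,-0.005,0,0,0,0],[0.055,-0.005,0,0,0,0],[0.055,-0.005,0,0,0,0],[0.055,-0.005,0,0,0,0],[0.055,-0.006,0,0,0,0],[0.04,-0.004,0,0,0,0],[0.02,-0.002,0,0,0,0],[0.009,-0.001,0,0,0,0],[0,0,0,0,0,0],[0,0,0,0,0,0]]';  python3 - <<'E'
from h import *
go(.463,.0875,.0275,2.3)
E
```

```text
time_s: 20.27
eef_pos: [0.4627, 0.0862, 0.123]
ee_rot: [0.694, 0.72, -0.0, 0.0]
contact_force: [0.4, -0.3, -0.4]
finger_gap: 0.333
grasp_force: 30.0
t 20.27 at [0.4627 0.0862 0.123 ] j7 -0.2 gap 0.333 turn [ 0.   0.  -0.1] shift [ 1.3  0.4 95.5]
```

```bash
python3 -m inch '[[0.001,0,0.02,0,0,0],[0,0,0.03,0,0,0],[0,0,0.025,0,0,0],[0,0,0.013,0,0,0],[0,0,0.005,0,0,0],[0,0,0.0025,0,0,0],[0,0,0,0,0,0]]'; python3 -m inch '[[0,0,0,0,0,0],[0,0,0,0,0,0],[0,0,0,0,0,0],[0,0,0,0,0,0]]' 0.75;python3 -m inch '[[0,0,-0.02,0,0,0],[0,0,-0.05,0,0,0],[0,0,-0.05,0,0,0],[0,0,0,0,0,0]]'
python3 - <<'E'
from h import *
go(.6042,.2724,.12,3)
E
```

```text
time_s: 21.15
eef_pos: [0.4629, 0.0887, 0.0281]
ee_rot: [0.693, 0.721, 0.001, 0.0]
contact_force: [0.3, -0.3, -1.0]
finger_gap: 0.335
grasp_force: 30.0
time_s: 21.65
eef_pos: [0.4625, 0.0887, 0.0277]
ee_rot: [0.693, 0.721, 0.0, -0.0]
contact_force: [0.0, 0.8, -0.6]
finger_gap: 0.693
grasp_force: 0.0
time_s: 22.15
eef_pos: [0.4651, 0.0897, 0.151]
ee_rot: [0.693, 0.721, 0.004, -0.0]
contact_force: [-1.0, 0.2, -0.8]
finger_gap: 0.752
grasp_force: 0.0
t 22.15 at [0.4651 0.0897 0.151 ] j7 -0.26 gap 0.752 turn [ 0.4 -0.4 -0.7] shift [175.2 148.4  31. ]
```

```bash
python3 -m inch '[[0.02,0.017,0,0,0,-0.7],[0.045,0.038,0,0,0,0],[0.045,0.038,0,0,0,0],[0.04,0.034,0.01,0,0,0],[0.02,0.017,0.015,0,0,0],[0.005,0.004,0.005,0,0,0],[0,0,0,0,0,0],[0,0,0,0,0,0]]';  python3 - <<'E'
from h import *
go(.6042,.2724,.018,3)
p=camera_params("wrist");im=capture("wrist");cv2.imwrite("pics/w7.png",im[:,:,::-1])
E
```

```text
time_s: 23.15
eef_pos: [0.6012, 0.2692, 0.1182]
ee_rot: [0.689, 0.725, 0.0, -0.0]
contact_force: [1.0, -0.2, -0.3]
finger_gap: 0.75
grasp_force: 0.0
t 23.15 at [0.6012 0.2692 0.1182] j7 -0.06 gap 0.75 turn [ 0.  -0.  -0.1] shift [  3.    3.1 100.2]
```

View pics/w7.png

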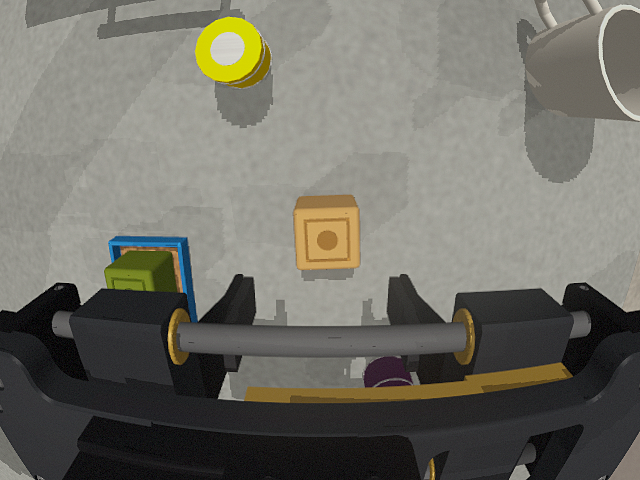

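The tan soap (327,240) is square between the fingers and the surroundings are clear. Grasping.

```bash
python3 -m inch '[[0.003,0.003,0.025,0,0,0],[0,0,0.03,0,0,0],[0,0,0.025,0,0,0],[0,0,0.014,0,0,0],[0,0,0.005,0,0,0],[0,0,0,0,0,0]]'; python3 -m inch '[[0,0,0,0,0,0],[0,0,0,0,0,0],[0,0,0,0,0,0],[0,0,0,0,0,0]]' 0.3;  python3 - <<'E'
from h import *
go(.4685,-.132,.12,-11.5)
E
```

```text
time_s: 23.95
eef_pos: [0.6044, 0.274, 0.0188]
ee_rot: [0.688, 0.725, 0.0, 0.0]
contact_force: [0.6, -0.3, -0.4]
finger_gap: 0.75
grasp_force: 0.0
time_s: 24.45
eef_pos: [0.6045, 0.2742, 0.0191]
ee_rot: [0.688, 0.725, 0.0, 0.0]
contact_force: [0.3, -1.3, 2.3]
finger_gap: 0.504
grasp_force: 29.7
t 24.45 at [0.6045 0.2742 0.0191] j7 -0.01 gap 0.504 turn [ 0.  -0.  14.5] shift [-425.1  -52.3 -100.9]
```

```bash
python3 -m inch '[[0,0,-0.03,0,0,0],[0,0,-0.04,0,0,0],[0,0,-0.03,0,0,7],[0,0,0,0,0,7.5],[-0.03,-0.004,0,0,0,0],[-0.055,-0.007,0,0,0,0],[-0.055,-0.007,0,0,0,0],[-0.055,-0.007,0,0,0,0],[-0.055,-0.007,0,0,0,0],[-0.055,-0.007,0,0,0,0],[-0.055,-0.006,0,0,0,0],[-0.04,-0.005,0,0,0,0],[-0.02,-0.002,0,0,0,0],[-0.005,0,0,0,0,0],[0,0,0,0,0,0],[0,0,0,0,0,0]]';  python3 - <<'E'
from h import *
go(.4685,-.132,.0235,-11.5)
p=camera_params("wrist");im=capture("wrist");cv2.imwrite("pics/w8.png",im[:,:,::-1])
E
```

```text
time_s: 26.45
eef_pos: [0.469, -0.1306, 0.1184]
ee_rot: [0.774, 0.634, -0.0, 0.0]
contact_force: [0.1, -0.4, -1.3]
finger_gap: 0.506
grasp_force: 29.7
t 26.45 at [ 0.469  -0.1306  0.1184] j7 0.12 gap 0.506 turn [-0.   0.   0.1] shift [-1.5 -0.2 94.9]
```

View pics/w8.png

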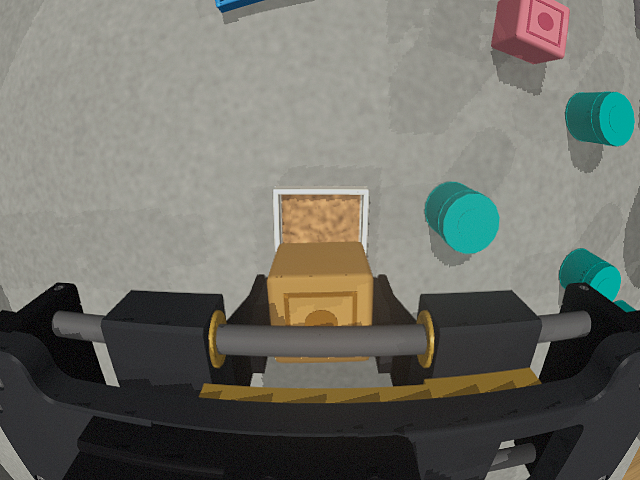

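The tan soap is over the cork compartment, with the tray's end corners at (274,188) and (369,188), centred to about 1 mm. The turquoise tin (468,220) is clear. Placing it.

```bash
python3 -m inch '[[-0.002,0,0.02,0,0,0],[0,0,0.03,0,0,0],[0,0,0.025,0,0,0],[0,0,0.013,0,0,0],[0,0,0.005,0,0,0],[0,0,0.002,0,0,0],[0,0,0,0,0,0]]'; python3 -m inch '[[0,0,0,0,0,0],[0,0,0,0,0,0],[0,0,0,0,0,0]]' 0.7;python3 -m inch '[[0,0,-0.02,0,0,0],[0,0,-0.05,0,0,0],[0,0,-0.05,0,0,0],[0,0,0,0,0,0]]'
python3 - <<'E'
from h import *
go(.5349,.3943,.13,-11.5)
E
```

```text
time_s: 27.38
eef_pos: [0.4686, -0.134, 0.0242]
ee_rot: [0.774, 0.633, 0.001, 0.0]
contact_force: [-0.4, -0.4, -1.1]
finger_gap: 0.505
grasp_force: 29.7
time_s: 27.75
eef_pos: [0.4683, -0.134, 0.0238]
ee_rot: [0.774, 0.633, 0.0, 0.0]
contact_force: [0.4, 0.2, 0.2]
finger_gap: 0.685
grasp_force: 0.0
time_s: 28.25
eef_pos: [0.471, -0.1344, 0.1471]
ee_rot: [0.774, 0.633, 0.005, 0.001]
contact_force: [-0.2, -0.2, 0.7]
finger_gap: 0.703
grasp_force: 0.0
t 28.25 at [ 0.471  -0.1344  0.1471] j7 0.05 gap 0.703 turn [ 0.4 -0.3  0. ] shift [530.8 -42.8  17.1]
```

```bash
python3 -m inch '[[0.03,-0.002,0,0,0,0],[0.055,-0.004,0,0,0,0],[0.055,-0.004,0,0,0,0],[0.055,-0.005,0,0,0,0],[0.055,-0.005,0,0,0,0],[0.055,-0.005,0,0,0,0],[0.055,-0.005,0,0,0,0],[0.055,-0.005,0,0,0,0],[0.055,-0.004,0,0,0,0],[0.035,-0.003,0.01,0,0,0],[0.02,-0.001,0.007,0,0,0],[0.005,0,0,0,0,0],[0,0,0,0,0,0],[0,0,0,0,0,0]]' 0.8;  python3 - <<'E'
from h import *
go(.5349,.3943,.018,-11.5)
p=camera_params("wrist");im=capture("wrist");cv2.imwrite("pics/w9.png",im[:,:,::-1])
m=mask(im,(0,0,190),(180,50,255));n,l,s,c=cv2.connectedComponentsWithStats(m)
for i in range(1,n):
    if s[i,4]>100: print(s[i],c[i],plane("wrist",*c[i],.048,p))
E
```

```text
time_s: 30.0
eef_pos: [0.5324, 0.392, 0.1273]
ee_rot: [0.775, 0.632, 0.0, 0.0]
contact_force: [-0.1, 0.9, -0.7]
finger_gap: 0.8
grasp_force: 0.0
t 30.0 at [0.5324 0.392  0.1273] j7 -0.61 gap 0.8 turn [ 0.  -0.  -0.1] shift [  2.7   2.  109.3]
[590  79  46  40 366] [617.21311475  97.04098361] [0.79210624 0.46289708 0.048     ]
[578  95  12  21 119] [582.90756303 106.09243697] [0.75057491 0.45741633 0.048     ]
[636 135   4  49 113] [638.         158.75221239] [0.81491331 0.40901503 0.048     ]
[309 220  32  31 771] [324.57976654 235.25032425] [0.53627521 0.39599777 0.048     ]
```

View pics/w9.png

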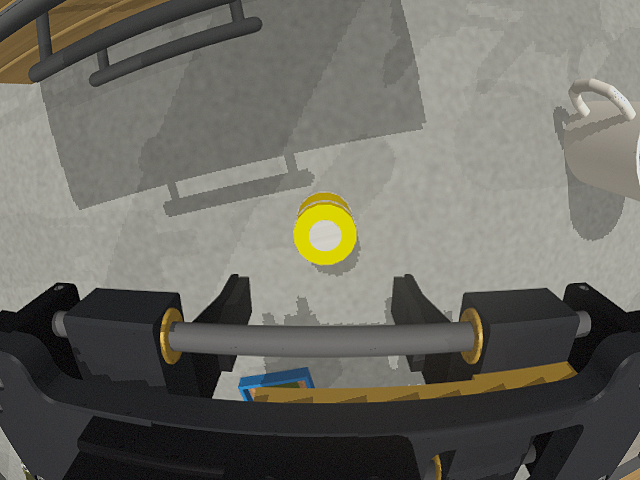

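The yellow tin is centred at (325,235) and its spot agrees to 2 mm. Before descending I'll check how close the cabinet's bar handle (95,78)–(262,22) comes to the wrist camera.

Run:
```python
from h import *
for z in(.05,.1,.15,.2,.25):
    print(z,[np.round(plane("wrist",*q,z)[:2],3).tolist() for q in((262,22),(95,78))],[np.round(plane("top",*q,z)[:2],3).tolist() for q in((35,290),(30,355))])
print(np.round(camera_params("wrist")["pose"][:3,3],3))
```

```text
0.05 [[0.525, 0.545], [0.398, 0.546]] [[0.522, 0.541], [0.399, 0.543]]
0.1 [[0.53, 0.53], [0.43, 0.53]] [[0.52, 0.514], [0.404, 0.515]]
0.15 [[0.535, 0.514], [0.461, 0.515]] [[0.518, 0.486], [0.408, 0.488]]
0.2 [[0.54, 0.499], [0.492, 0.499]] [[0.516, 0.459], [0.413, 0.46]]
0.25 [[0.545, 0.483], [0.524, 0.483]] [[0.514, 0.431], [0.417, 0.433]]
[0.549 0.471 0.29 ]
```

The two views agree at z≈0.05 and y≈0.545, which is well clear. Grasping.

```bash
python3 -m inch '[[0.003,0.003,0.03,0,0,0],[0,0,0.03,0,0,0],[0,0,0.028,0,0,0],[0,0,0.015,0,0,0],[0,0,0.005,0,0,0],[0,0,0,0,0,0]]'; python3 -m inch '[[0,0,0,0,0,0],[0,0,0,0,0,0],[0,0,0,0,0,0],[0,0,0,0,0,0]]' 0.3;  python3 - <<'E'
from h import *
go(.4555,-.1975,.135,-11.5)
E
```

```text
time_s: 30.8
eef_pos: [0.5356, 0.3963, 0.0193]
ee_rot: [0.774, 0.633, 0.001, -0.0]
contact_force: [0.7, 0.6, 0.6]
finger_gap: 0.803
grasp_force: 0.0
time_s: 31.3
eef_pos: [0.5353, 0.3964, 0.0189]
ee_rot: [0.774, 0.633, 0.0, -0.0]
contact_force: [-0.6, -0.2, 2.1]
finger_gap: 0.499
grasp_force: 30.0
t 31.3 at [0.5353 0.3964 0.0189] j7 -0.56 gap 0.499 turn [ 0. -0.  0.] shift [-597.9   40.2 -116.1]
```

```bash
python3 -m inch '[[0,0,-0.03,0,0,0],[0,0,-0.045,0,0,0],[-0.01,0,-0.04,0,0,0],[-0.03,0.002,0,0,0,0],[-0.055,0.004,0,0,0,0],[-0.055,0.004,0,0,0,0],[-0.055,0.004,0,0,0,0],[-0.055,0.004,0,0,0,0],[-0.055,0.004,0,0,0,0],[-0.055,0.004,0,0,0,0],[-0.055,0.004,0,0,0,0],[-0.055,0.004,0,0,0,0],[-0.055,0.004,0,0,0,0],[-0.04,0.001,0,0,0,0],[-0.02,0.001,0,0,0,0],[-0.003,0,0,0,0,0],[0,0,0,0,0,0],[0,0,0,0,0,0]]';  python3 - <<'E'
from h import *
go(.4555,-.1975,.0235,-11.5)
E
```

```text
time_s: 33.55
eef_pos: [0.4554, -0.1963, 0.1334]
ee_rot: [0.774, 0.634, 0.0, -0.0]
contact_force: [-0.5, -1.1, -0.4]
finger_gap: 0.498
grasp_force: 30.0
t 33.55 at [ 0.4554 -0.1963  0.1334] j7 0.26 gap 0.498 turn [-0.  -0.   0.1] shift [ -1.2   0.3 109.9]
```

```bash
python3 -m inch '[[-0.001,0,0.025,0,0,0],[0,0,0.035,0,0,0],[0,0,0.03,0,0,0],[0,0,0.013,0,0,0],[0,0,0.005,0,0,0],[0,0,0.002,0,0,0],[0,0,0,0,0,0]]'; python3 -m inch '[[0,0,0,0,0,0],[0,0,0,0,0,0],[0,0,0,0,0,0]]' 0.7;python3 -m inch '[[0,0,-0.02,0,0,0],[0,0,-0.05,0,0,0],[0,0,-0.05,0,0,0],[0,0,-0.05,0,0,0],[-0.06,0.04,0,0,0,0],[-0.06,0.04,0,0,0,0],[-0.06,0.04,0,0,0,0],[0,0,0,0,0,0],[0,0,0,0,0,0]]'
python3 - <<'E'
from h import *
im=capture("top")
cv2.imwrite("pics/end.png",cv2.resize(im[150:360,90:530],None,fx=1.8,fy=1.8,interpolation=cv2.INTER_CUBIC)[:,:,::-1])
E
```

```text
time_s: 34.42
eef_pos: [0.4556, -0.1988, 0.0243]
ee_rot: [0.774, 0.633, 0.001, 0.0]
contact_force: [0.1, -0.5, -0.8]
finger_gap: 0.497
grasp_force: 30.0
time_s: 34.8
eef_pos: [0.4551, -0.1988, 0.0238]
ee_rot: [0.774, 0.633, 0.0, 0.0]
contact_force: [0.5, 0.6, 0.1]
finger_gap: 0.68
grasp_force: 0.0
time_s: 35.92
eef_pos: [0.5196, -0.3607, 0.1942]
ee_rot: [0.776, 0.631, -0.001, -0.002]
contact_force: [0.3, 0.7, 0.2]
finger_gap: 0.697
grasp_force: 0.0
```

View pics/end.png

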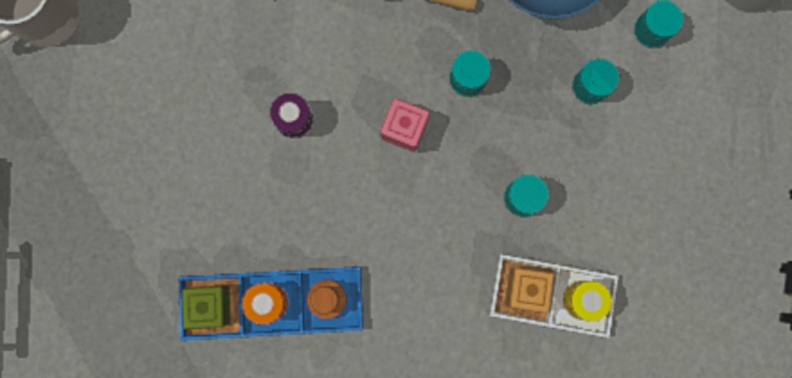

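All five items are in their compartments: green (203,307), orange (264,303), rubber (326,299), tan (531,290), yellow (591,301). The rose soap, purple tin and turquoise tins haven't moved, and the arm is clear.

```bash
python3 -c "
from workcell import env
print(env.hand_in())"
```

```text
the job is handed in; nothing more can be done
None
```

Both felting kits are made up and the job is handed in at about 36 s of the 112 s limit; the final top view shows all five items in the right compartments, with the rose soap and purple tin where they started.

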